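# Find the full toner cartons by feel

### The job

One or two of the three identical toner cartons are full, the rest are empty: raise a carton's handle end by about a centimetre, with its other end still resting on the counter, to feel how heavy it is. Put every full carton flat and upright inside the blue tray and leave the empty ones standing where they are. Be gentle: do not crush, slam or tip over any carton, and do not disturb the mug, tape roll or vase.

Things in the scene. Friction and masses are not known exactly. Their poses are not given: they have to be found in the camera images.
- carton_a: closed stiff cardboard toner carton, 180 long (its x) x 58 wide (its y) x 70 high, a black handle over its -x end; all three look alike. Origin: centre of its underside, z up. Full 0.75 to 0.95 kg, empty 0.15 to 0.18 kg, weight centred. One or two of the three are full. Dents if gripped with over 45 N per finger or pressed down with over 25 N
- carton_a_handle (a point): middle of the carton's handle: round level bar, 8 thick, 42 free length along carton y, 26 above the carton's top (96 above counter), at carton x = -75; 22 free below it. Bar turns in its posts; pinch it along carton x. Raised, it pivots on the far bottom edge: the bar goes 0.58 mm to carton +x per mm up. Lift is 0.55 of the weight (4 to 5 N full, 0.8 to 1.7 empty) less 0.58 of any push to carton +x
- carton_a_mid (a point): middle of that carton's body, 35 mm above its underside
- carton_b: closed stiff cardboard toner carton, 180 long (its x) x 58 wide (its y) x 70 high, a black handle over its -x end; all three look alike. Origin: centre of its underside, z up. Full 0.75 to 0.95 kg, empty 0.15 to 0.18 kg, weight centred. One or two of the three are full. Dents if gripped with over 45 N per finger or pressed down with over 25 N
- carton_b_handle (a point): middle of the carton's handle: round level bar, 8 thick, 42 free length along carton y, 26 above the carton's top (96 above counter), at carton x = -75; 22 free below it. Bar turns in its posts; pinch it along carton x. Raised, it pivots on the far bottom edge: the bar goes 0.58 mm to carton +x per mm up. Lift is 0.55 of the weight (4 to 5 N full, 0.8 to 1.7 empty) less 0.58 of any push to carton +x
- carton_b_mid (a point): middle of that carton's body, 35 mm above its underside
- carton_c: closed stiff cardboard toner carton, 180 long (its x) x 58 wide (its y) x 70 high, a black handle over its -x end; all three look alike. Origin: centre of its underside, z up. Full 0.75 to 0.95 kg, empty 0.15 to 0.18 kg, weight centred. One or two of the three are full. Dents if gripped with over 45 N per finger or pressed down with over 25 N
- carton_c_handle (a point): middle of the carton's handle: round level bar, 8 thick, 42 free length along carton y, 26 above the carton's top (96 above counter), at carton x = -75; 22 free below it. Bar turns in its posts; pinch it along carton x. Raised, it pivots on the far bottom edge: the bar goes 0.58 mm to carton +x per mm up. Lift is 0.55 of the weight (4 to 5 N full, 0.8 to 1.7 empty) less 0.58 of any push to carton +x
- carton_c_mid (a point): middle of that carton's body, 35 mm above its underside
- tray: blue plastic tray fixed to the counter, inside 210 (its x) x 186 (its y), floor 4 thick, walls 4 thick and 18 high over the counter: takes two cartons side by side lengthways along its x, e.g. at y = +48 and -48 mm. Origin: centre of its underside
- counter: grey counter top, its surface at height 0
- mug: white mug, 76 across, 90 high, bystander; origin: centre of underside
- tape: orange roll, 100 across, 45 high, lying flat, bystander; origin: centre of underside
- vase: small white vase, 60 across, 80 high, bystander; origin: centre of underside
Mind the look-alikes: they are no part of the job. Leave any purple or red look-alike of the carton_b alone.

How it is judged:
By the outcome, as a careful person would: the job done as asked, in the order asked, and still so for the second after the job is handed in, with the robot touching nothing.
It also fails if it takes over 72 s, if anything falls off the work surface, if the arm or the gripper's body presses on something with over 40 N, if the wrist force passes 120 N, or if a joint passes its speed limit or range.

### The arm

A 6-joint arm with a two-finger parallel gripper is mounted at the origin on the work surface. World frame = base frame: x ahead of the robot, y to its left, z up, the work surface at z = 0. Lengths are in mm, angles in rad, forces in N, time in s.
With the tool pointing down it reaches from about 300 to 775 mm from the base axis. Payload 14.6 kg.
Tool frame: the origin (TCP) lies midway between the tips of the shut fingers; the grasp point (between the pads) lies 19 mm behind it; z points along the fingers, y is the line along which they close (so a half turn about z gives the same grasp; the last joint's range is limited). The gripper opens to 94 mm and grips with 3 to 60 N. Pads are 16 mm wide; open, the fingers measure 119 mm over their backs; the gripper's body (75 mm by 177 mm) begins 78 mm behind the grasp point.
Start: joints at [1.238, 0.3, 1.521, -0, 1.321, -0.067], TCP at [144.472, 530.676, 205.446] pointing down, gripper open.
Joint ranges: [-3.03, 3.03], [-0.79, 2.21], [0.23, 2.52], [-1.04, 4.18], [0, 3.07], [-2.55, 2.55]. Speed limits (rad/s): [2.22, 2.22, 2.57, 3.14, 3.14, 3.14].

### API

Orientations are given as [roll, pitch, yaw] about the fixed x, y, z axes, in that order (R = Rz(yaw) Ry(pitch) Rx(roll)).
In Python, from cell import manip, camera gives the robot as it stands.
- The arm moves only by the tool move_arm, never from a script. Its arguments are lists of equal length, an entry for each row: "dp": the shift along the world's x, y, z in mm, a list of three; "rotation": the turn, a rotation vector about the world's x, y, z in rad, a list of three; "hand": the opening, from 0 (shut) to 1 (fully open). A call has 1 to 10 rows; each row shifts and turns the commanded pose from where the row before left it; what a row does not reach is not made up. A row lasts 1/8 s, in which the tool goes at most 62.5 mm and 10.7 degrees, less where a joint would pass 70% of its speed; a pose out of reach is approached as far as the arm can. A call with a gripper value outside its range is refused whole. The fingers move at their own pace and stop on an object; "newtons" is the grip in N (left out, the last holds). Time passes only in rows, so rows that do not move let the fingers close. It gives the time, the measured TCP pose, the force, the opening and the grip force at its end, in the units of the state.
- manip.read_state(): the state, without advancing time (a new reading comes with each control period).
- camera(name): name is "scene" or "top"; returns a dict with "image" (420x560x3 uint8, red, green, blue), "fx", "fy", "cx", "cy" (pixels), "k1" (the pictures are not rectified: a ray, as slopes to the right and down, at radius r is drawn at 1 + k1 r^2 times it, then the intrinsics apply), "R" (3x3) and "t" (3): a world point X has camera coordinates R X + t. Camera axes: x right, y down, z forward; pixel columns grow to the right and rows downward; lengths in mm; the calibration is good to about 2 mm. A picture is of the moment at which its call begins. There is no depth.
- manip.sign_off(): hands the job in; it is judged then, once.
The state is a dict: "clock": time; "joints": joint angles; "qd": joint speeds; "effort": joint torques, N m; "eef_pos": TCP position; "eef_rot": TCP orientation; "wrist_force": force on the tool from outside, world axes, zero at the start; "moment": the same for the moment, N m; "finger_gap": finger opening in mm; "finger_force": force on a finger pad.
Only numpy, scipy, OpenCV 4.12 (cv2) and the standard library are available. Lean on these libraries where they do the work, as an engineer would, in place of code of your own. Each camera call takes 0.05 s, during which the arm holds its last target. There are 200 camera calls.

## Working session

There is one attempt and no reset: what is moved stays moved. The work goes in short steps, Python scripts to look and compute and a tool call to move; the robot and the scene stay as the last step left them, time stands still between calls to the robot, and variables do not carry over. Pictures are saved under pics/ and viewed, at most 10 in all, crops included, and the job is handed in when it is done.

Besides the shell and the picture viewer there is one more tool, called after "Call:" in YAML: its name, and indented under it one key for each argument. move_arm: Moves the arm, as the interface text tells. Its arguments: {"type":"object","properties":{"dp":{"type":"array","items":{"type":"array","items":{"type":"number"}}},"rotation":{"type":"array","items":{"type":"array","items":{"type":"number"}}},"hand":{"type":"array","items":{"type":"number"}},"newtons":{"type":"number"}},"required":["dp","rotation","hand"]}

```bash
mkdir -p pics; ls
python3 - <<'E'
from cell import manip,camera
import cv2
for n in("top","scene"):
    c=camera(n); cv2.imwrite(f"pics/{n}0.png",c["image"][:,:,::-1]); print(n,{k:c[k] for k in c if k!="image"})
print(manip.read_state())
E
```

```text
pics
top {'fx': 470.08012462654, 'fy': 470.08012462654, 'cx': 279.03798274460354, 'cy': 215.22440517091954, 'k1': -0.12785532100591365, 'R': array([[ 8.50190302e-05, -9.99843992e-01,  1.76630556e-02],
       [-9.93849320e-01, -2.04050365e-03, -1.10722021e-01],
       [ 1.10740789e-01, -1.75450023e-02, -9.93694445e-01]]), 't': array([  63.35910559,  550.79044005, 1355.09091988])}
scene {'fx': 423.54274035494814, 'fy': 423.54274035494814, 'cx': 278.28172930336837, 'cy': 205.7028660489816, 'k1': -0.05116520026423496, 'R': array([[ 0.86723272,  0.49787439,  0.00533822],
       [ 0.42830325, -0.74049585, -0.51790175],
       [-0.25389709,  0.45142772, -0.85542345]]), 't': array([-508.72958425, -134.40564276, 1288.21365484])}
{'clock': 0.1, 'joints': array([ 1.23841520e+00,  3.00408734e-01,  1.52151025e+00, -1.93730157e-05,
        1.32069655e+00, -6.66092453e-02]), 'qd': array([-1.04807429e-03, -3.84169246e-05, -4.73698613e-04,  1.60344480e-04,
        5.82556918e-04,  4.37071247e-04]), 'effort': array([ 2.78650259e-03, -5.32647836e+01, -3.53275251e+01,  7.09940423e-02,
        2.36491696e-02, -9.60159286e-05]), 'eef_pos': array([144.39662501, 530.46650303, 204.9505008 ]), 'eef_rot': array([-3.14057079e+00, -4.93594565e-05,  2.87582555e+00]), 'wrist_force': array([-0.10020227,  0.2359543 ,  0.03363639]), 'moment': array([0.01107846, 0.00756659, 0.00992477]), 'finger_force': 0.0, 'finger_gap': 94.01098033836664}
```

View pics/top0.png

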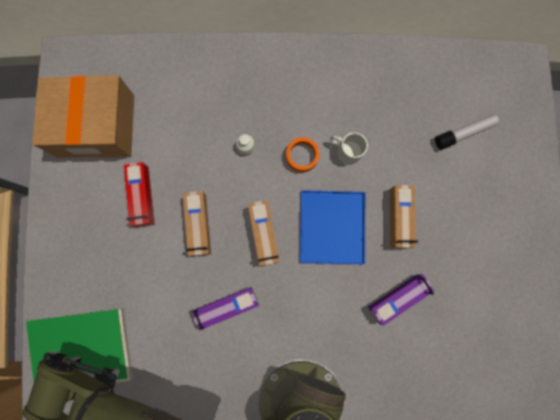

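View pics/scene0.png

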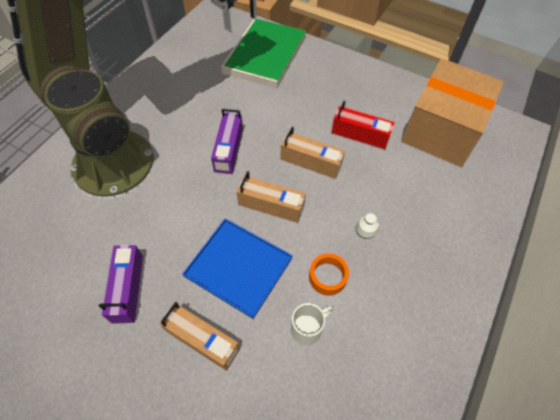

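The top view shows three brown cartons at about (196,224), (263,233) and (404,216), each with its handle at the lower (robot) end. The blue tray is at (333,228). The purple and red look-alikes, vase, tape and mug stand apart. I'll measure from enlarged crops.

```bash
cat > h.py <<'E'
import numpy as np,cv2
from cell import manip,camera
def ray(c,u,v,z):
    K=np.array([[c["fx"],0,c["cx"]],[0,c["fy"],c["cy"]],[0,0,1]])
    p=cv2.undistortPoints(np.array([[[u,v]]],float),K,np.array([c["k1"],0,0,0.]))[0,0]
    d=c["R"].T@np.array([p[0],p[1],1]); C=-c["R"].T@c["t"]
    return C+d*(z-C[2])/d[2]
def proj(c,X):
    q=c["R"]@np.array(X,float)+c["t"]; x,y=q[:2]/q[2]; s=1+c["k1"]*(x*x+y*y)
    return c["fx"]*x*s+c["cx"],c["fy"]*y*s+c["cy"]
def crop(c,u0,v0,u1,v1,f,name):
    im=cv2.resize(c["image"][v0:v1,u0:u1,::-1],None,fx=f,fy=f,interpolation=cv2.INTER_CUBIC); cv2.imwrite(name,im)
E
python3 - <<'E'
from h import *
c=camera("top"); im=c["image"]; hsv=cv2.cvtColor(im,cv2.COLOR_RGB2HSV)
print("cam",-c["R"].T@c["t"])
crop(c,170,170,430,280,3,"pics/c1.png")
H,S,V=cv2.split(hsv)
m=((H>5)&(H<25)&(S>70)).astype(np.uint8)*255
m=cv2.morphologyEx(m,cv2.MORPH_CLOSE,np.ones((7,7)))
for k in cv2.findContours(m,0,2)[0]:
    if 400<cv2.contourArea(k)<3000: 
        r=cv2.minAreaRect(k);print(r,cv2.contourArea(k)); 
        print([ray(c,*p,70)[:2].round(0) for p in cv2.boxPoints(r)])
b=((H>105)&(H<125)&(S>180)).astype(np.uint8)*255
for k in cv2.findContours(b,0,2)[0]:
    if cv2.contourArea(k)>10:
        r=cv2.minAreaRect(k);print('blue',r)
        z=18 if cv2.contourArea(k)>1000 else 70
        print([ray(c,*p,z)[:2].round(0) for p in cv2.boxPoints(r)], ray(c,*r[0],z).round(1))
E
```

```text
cam [ 397.33347984   88.24818427 1406.41183514]
((320.3265380859375, 399.5038757324219), (44.044490814208984, 16.886489868164062), 15.422160148620605) 534.0
[array([21., 15.]), array([67.,  2.]), array([  32., -117.]), array([ -14., -105.])]
((262.99737548828125, 232.68568420410156), (63.549156188964844, 21.668621063232422), 79.50852966308594) 973.0
[array([580., 158.]), array([592.,  97.]), array([413.,  64.]), array([402., 124.])]
((195.96209716796875, 223.0448455810547), (63.52980041503906, 23.6679630279541), 85.2363510131836) 1388.0
[array([612., 346.]), array([618., 278.]), array([436., 259.]), array([430., 327.])]
((11.5, 302.5), (23.0, 233.0), 0.0) 2817.0
[array([-56., 882.]), array([633., 902.]), array([632., 827.]), array([-50., 808.])]
((402.5, 216.5), (63.0, 25.0), 90.0) 1493.0
[array([ 636., -259.]), array([ 636., -334.]), array([ 452., -328.]), array([ 452., -254.])]
((301.7500305175781, 154.25), (33.941123962402344, 36.06244659423828), 45.0) 961.5
[array([722.,  71.]), array([800.,  -4.]), array([728., -74.]), array([652.,   1.])]
blue ((332.0, 227.0), (70.0, 62.0), 90.0)
[array([622.,  -2.]), array([ 623., -189.]), array([ 413., -185.]), array([414.,  -1.])] [517.1 -93.9  18. ]
```

View pics/c1.png

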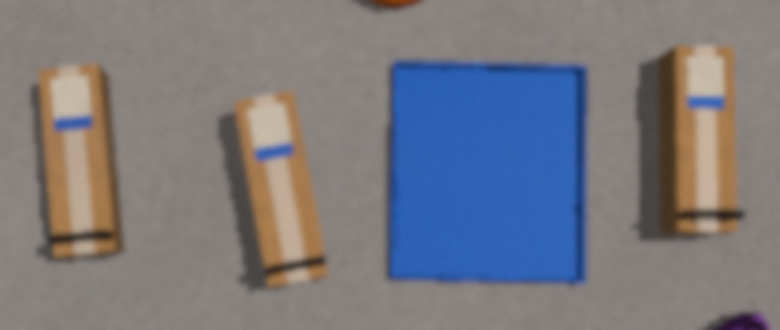

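The crop shows the tray and the cartons. Handle bars run (48,239)-(112,234), (264,270)-(325,263) and (677,213)-(743,214). The label strip midlines run (70,67)→(82,254), (266,95)→(295,282) and (705,47)→(707,231).

Run:
```python
from h import *
c=camera("top"); s=camera("scene")
g=lambda p:((p[0]+.5)/3-.5+170,(p[1]+.5)/3-.5+170)
D={"L":((70,67),(82,254),(48,239),(112,234)),"M":((266,95),(295,282),(264,270),(325,263)),"R":((705,47),(707,231),(677,213),(743,214))}
for n,(a,b,h1,h2) in D.items():
    A=ray(c,*g(a),70);B=ray(c,*g(b),70);h=[ray(c,*g(p),96) for p in(h1,h2)]
    d=A-B; y=np.arctan2(d[1],d[0]); e=h[0]-h[1]
    ctr=(A+B)/2; R=np.array([np.cos(y),np.sin(y),0])
    print(n,"front",A.round(),"back",B.round(),"len",np.linalg.norm(d).round(),"yaw",y.round(3),"bar yaw",(np.arctan2(e[1],e[0])-np.pi/2).round(3),"bar mid",((h[0]+h[1])/2).round(1),"barlen",np.linalg.norm(e).round(),"pred bar",(ctr-75*R).round(1))
    hb=ctr-75*R; hb[2]=96
    print("  scene px",np.round(proj(s,hb)))
```

```text
L front [613. 313.  70.] back [434. 298.  70.] len 180.0 yaw 0.083 bar yaw 0.082 bar mid [449.6 295.7  96. ] barlen 60.0 pred bar [448.8 298.9  70. ]
  scene px [289. 132.]
M front [586. 124.  70.] back [408.  96.  70.] len 180.0 yaw 0.157 bar yaw 0.115 bar mid [422.3  96.2  96. ] barlen 57.0 pred bar [423.1  98.3  70. ]
  scene px [244. 178.]
R front [ 635. -303.   70.] back [ 456. -299.   70.] len 179.0 yaw -0.019 bar yaw -0.018 bar mid [ 471.2 -295.3   96. ] barlen 64.0 pred bar [ 470.4 -299.7   70. ]
  scene px [168. 312.]
```

Call:
move_arm:
  dp:
    - [43.5,-33.3,0]
    - [43.5,-33.3,0]
    - [43.5,-33.3,0]
    - [43.5,-33.3,0]
    - [43.5,-33.3,0]
    - [43.5,-33.3,0]
    - [43.5,-32,0]
    - [0,0,-40]
    - [0,0,0]
  rotation:
    - [0,0,-0.175]
    - [0,0,-0.175]
    - [0,0,-0.175]
    - [0,0,-0.175]
    - [0,0,-0.175]
    - [0,0,-0.175]
    - [0,0,-0.172]
    - [0,0,0]
    - [0,0,0]
  hand: [0.5,0.5,0.5,0.5,0.5,0.5,0.5,0.5,0.5]
  newtons: 15

```text
clock: 1.38
eef_pos: [448.1, 297.9, 163.2]
eef_rot: [-3.137, 0.002, 1.653]
wrist_force: [-0.0, -0.5, 0.1]
finger_gap: 47.0
finger_force: 0.0
```

Call:
move_arm:
  dp:
    - [0.5,0.5,-30]
    - [0,0,-30]
    - [0,0,-20]
    - [0,0,-6]
    - [0,0,0]
    - [0,0,0]
    - [0,0,0]
    - [0,0,0]
    - [0,0,0]
    - [0,0,0]
  rotation:
    - [0,0,0]
    - [0,0,0]
    - [0,0,0]
    - [0,0,0]
    - [0,0,0]
    - [0,0,0]
    - [0,0,0]
    - [0,0,0]
    - [0,0,0]
    - [0,0,0]
  hand: [0.4,0.4,0.3,0.3,0.2,0.15,0.1,0.05,0,0]

```text
clock: 2.62
eef_pos: [449.8, 299.6, 80.0]
eef_rot: [3.141, -0.0, 1.654]
wrist_force: [-0.2, -0.7, 5.4]
finger_gap: 7.3
finger_force: 15.0
```

Run:
```python
from h import *
s=manip.read_state(); print(s["wrist_force"],s["finger_gap"],s["finger_force"],s["eef_pos"])
```

```text
[-0.215772   -0.66211805  5.44683584] 7.3053504192732 14.993082135915756 [449.80948244 299.55505244  79.98967504]
```

Call:
move_arm:
  dp:
    - [1.7,0.15,3]
    - [1.7,0.15,3]
    - [1.7,0.15,3]
    - [1.7,0.15,3]
    - [0,0,0]
    - [0,0,0]
    - [0,0,0]
  rotation:
    - [0,0,0]
    - [0,0,0]
    - [0,0,0]
    - [0,0,0]
    - [0,0,0]
    - [0,0,0]
    - [0,0,0]
  hand: [0,0,0,0,0,0,0]

```text
clock: 3.5
eef_pos: [456.2, 299.9, 91.3]
eef_rot: [-3.141, 0.0, 1.654]
wrist_force: [1.6, 0.6, -6.4]
finger_gap: 7.5
finger_force: 15.0
```

Run:
```python
from h import *
for i in range(4):
    c=camera("scene"); s=manip.read_state(); print(s["wrist_force"].round(2),s["moment"].round(2),s["finger_gap"],s["finger_force"],s["eef_pos"])
crop(c,230,60,430,210,4,"pics/s1.png")
```

```text
[ 1.09  0.74 -5.79] [ 0.06 -0.22  0.1 ] 7.363643702760393 14.990774095058441 [456.20159618 299.95941491  91.35024445]
[ 1.23  0.98 -6.29] [ 0.01 -0.22  0.04] 7.8483737413597225 14.990735650062561 [456.2199886  299.96985561  91.37501559]
[ 1.18  0.92 -5.77] [-0.01 -0.24  0.08] 7.661279028281041 14.990716427564621 [456.23702401 299.96609673  91.37654297]
[ 1.71  0.48 -5.89] [-0.04 -0.21  0.04] 7.756106448343971 14.990742802619934 [456.22550481 299.98409358  91.4036832 ]
```

View pics/s1.png

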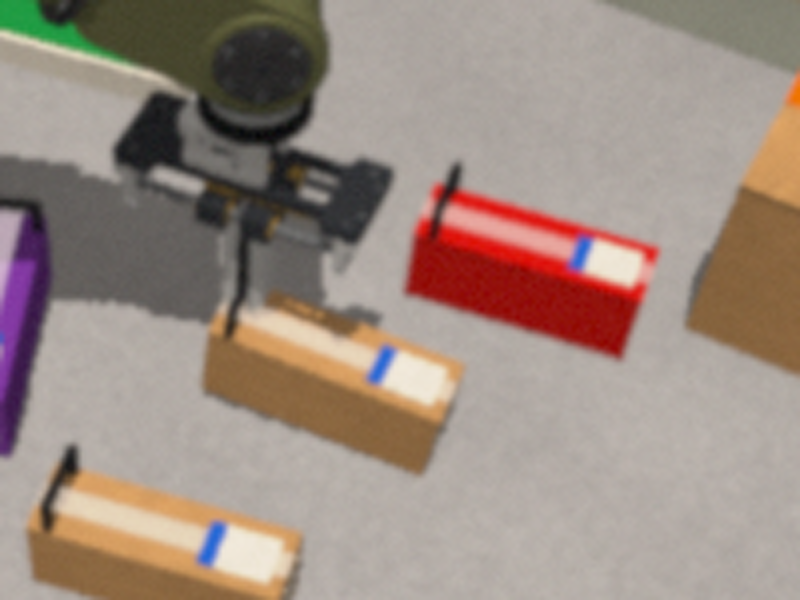

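The crop shows the left carton's bar held in the fingers at about (240,290), with the handle end raised. Lift is about 5.9 N, of which about 0.8 N comes from the pull to −x, so this carton is full. I'll set it down, then go to the middle one.

Call:
move_arm:
  dp:
    - [-1.7,-0.15,-3]
    - [-1.7,-0.15,-3]
    - [-1.7,-0.15,-3]
    - [-1.7,-0.15,-2.5]
    - [0,0,0]
    - [0,0,0]
    - [0,0,0]
    - [0,0,0]
    - [0,0,40]
    - [0,0,40]
  rotation:
    - [0,0,0]
    - [0,0,0]
    - [0,0,0]
    - [0,0,0]
    - [0,0,0]
    - [0,0,0]
    - [0,0,0]
    - [0,0,0]
    - [0,0,0]
    - [0,0,0]
  hand: [0,0,0,0,0,0.15,0.3,0.4,0.5,0.5]

```text
clock: 4.95
eef_pos: [449.4, 299.3, 160.9]
eef_rot: [-3.141, 0.0, 1.654]
wrist_force: [-0.4, 0.3, 1.0]
finger_gap: 46.4
finger_force: 0.0
```

Call:
move_arm:
  dp:
    - [-5,-40,0]
    - [-5,-40,0]
    - [-5,-40,0]
    - [-5,-40,0]
    - [-6,-41,0]
    - [0,0,0]
    - [0,0,-30]
    - [0,0,-30]
    - [0,0,-20]
    - [0,0,-1]
  rotation:
    - [0,0,0.014]
    - [0,0,0.014]
    - [0,0,0.014]
    - [0,0,0.014]
    - [0,0,0.014]
    - [0,0,0]
    - [0,0,0]
    - [0,0,0]
    - [0,0,0]
    - [0,0,0]
  hand: [0.4,0.4,0.4,0.4,0.4,0.4,0.4,0.4,0.4,0.4]

```text
clock: 6.2
eef_pos: [423.0, 98.9, 78.1]
eef_rot: [-3.139, -0.0, 1.724]
wrist_force: [-1.2, 0.1, 0.1]
finger_gap: 37.6
finger_force: 0.0
```

Call:
move_arm:
  dp:
    - [0,0,0]
    - [0,0,0]
    - [0,0,0]
    - [0,0,0]
    - [0,0,0]
    - [0,0,0]
  rotation:
    - [0,0,0]
    - [0,0,0]
    - [0,0,0]
    - [0,0,0]
    - [0,0,0]
    - [0,0,0]
  hand: [0.3,0.2,0.1,0.05,0,0]

```text
clock: 6.95
eef_pos: [423.7, 98.4, 79.3]
eef_rot: [3.141, -0.0, 1.724]
wrist_force: [0.1, -0.3, 6.5]
finger_gap: 7.7
finger_force: 14.9
```

Call:
move_arm:
  dp:
    - [1.7,0.25,3]
    - [1.7,0.25,3]
    - [1.7,0.25,3]
    - [1.7,0.25,3]
    - [0,0,0]
    - [0,0,0]
    - [0,0,0]
  rotation:
    - [0,0,0]
    - [0,0,0]
    - [0,0,0]
    - [0,0,0]
    - [0,0,0]
    - [0,0,0]
    - [0,0,0]
  hand: [0,0,0,0,0,0,0]

```text
clock: 7.82
eef_pos: [430.2, 99.4, 90.8]
eef_rot: [-3.141, 0.0, 1.724]
wrist_force: [0.2, 1.0, -0.3]
finger_gap: 7.4
finger_force: 14.9
```

Run:
```python
from h import *
for i in range(4):
    c=camera("scene"); s=manip.read_state(); print(s["wrist_force"].round(2),s["finger_gap"],s["finger_force"],s["eef_pos"])
```

```text
[-0.51 -0.79 -1.83] 7.363852522720377 14.941903799772263 [430.19569676  99.36756043  90.87290142]
[ 0.02 -0.69 -0.74] 7.464235778977227 14.941892623901367 [430.20489291  99.3632023   90.87372596]
[ 0.73 -0.42 -1.1 ] 7.1115504434283086 14.941906481981277 [430.25026434  99.37416176  90.90682277]
[ 0.93  0.   -1.34] 7.836455918459047 14.941967278718948 [430.24611397  99.36225249  90.91639998]
```

Middle carton: about 1.1 N, so it is empty. I'll lower it and go to the right one.

Call:
move_arm:
  dp:
    - [-1.7,-0.25,-3]
    - [-1.7,-0.25,-3]
    - [-1.7,-0.25,-3]
    - [-1.7,-0.25,-2.5]
    - [0,0,0]
    - [0,0,0]
    - [0,0,0]
    - [0,0,0]
    - [0,0,40]
    - [0,0,40]
  rotation:
    - [0,0,0]
    - [0,0,0]
    - [0,0,0]
    - [0,0,0]
    - [0,0,0]
    - [0,0,0]
    - [0,0,0]
    - [0,0,0]
    - [0,0,0]
    - [0,0,0]
  hand: [0,0,0,0,0,0.15,0.3,0.4,0.4,0.4]

```text
clock: 9.28
eef_pos: [423.2, 98.3, 160.4]
eef_rot: [-3.141, -0.0, 1.724]
wrist_force: [1.0, 0.6, 0.2]
finger_gap: 37.7
finger_force: 0.0
```

Call:
move_arm:
  dp:
    - [6,-50,0]
    - [6,-50,0]
    - [6,-50,0]
    - [6,-50,0]
    - [6,-50,0]
    - [6,-50,0]
    - [6,-50,0]
    - [5,-48,0]
    - [0,0,0]
    - [0,0,0]
  rotation:
    - [0,0,-0.0215]
    - [0,0,-0.0215]
    - [0,0,-0.0215]
    - [0,0,-0.0215]
    - [0,0,-0.0215]
    - [0,0,-0.0215]
    - [0,0,-0.0215]
    - [0,0,-0.0215]
    - [0,0,0]
    - [0,0,0]
  hand: [0.4,0.4,0.4,0.4,0.4,0.4,0.4,0.4,0.4,0.4]

```text
clock: 10.52
eef_pos: [470.3, -299.1, 159.2]
eef_rot: [-3.141, -0.0, 1.552]
wrist_force: [0.2, -0.1, -0.6]
finger_gap: 37.7
finger_force: 0.0
```

Call:
move_arm:
  dp:
    - [0,0,-30]
    - [0,0,-30]
    - [0,0,-20]
    - [0,0,0]
    - [0,0,0]
    - [0,0,0]
    - [0,0,0]
    - [0,0,0]
    - [0,0,0]
  rotation:
    - [0,0,0]
    - [0,0,0]
    - [0,0,0]
    - [0,0,0]
    - [0,0,0]
    - [0,0,0]
    - [0,0,0]
    - [0,0,0]
    - [0,0,0]
  hand: [0.4,0.4,0.4,0.3,0.2,0.1,0.05,0,0]

```text
clock: 11.65
eef_pos: [470.8, -299.7, 80.3]
eef_rot: [3.141, 0.001, 1.552]
wrist_force: [0.4, 1.3, 6.2]
finger_gap: 7.2
finger_force: 15.0
```

Call:
move_arm:
  dp:
    - [1.75,0,3]
    - [1.75,0,3]
    - [1.75,0,3]
    - [1.75,0,3]
    - [0,0,0]
    - [0,0,0]
    - [0,0,0]
  rotation:
    - [0,0,0]
    - [0,0,0]
    - [0,0,0]
    - [0,0,0]
    - [0,0,0]
    - [0,0,0]
    - [0,0,0]
  hand: [0,0,0,0,0,0,0]

```text
clock: 12.52
eef_pos: [477.4, -299.6, 91.3]
eef_rot: [-3.141, -0.0, 1.552]
wrist_force: [0.4, -0.0, -1.2]
finger_gap: 7.1
finger_force: 15.0
```

Run:
```python
from h import *
for i in range(4):
    c=camera("scene"); s=manip.read_state(); print(s["wrist_force"].round(2),s["finger_gap"],s["finger_force"],s["eef_pos"])
```

```text
[ 0.06  0.03 -0.76] 7.319727506407119 14.999472498893738 [ 477.38795534 -299.58203964   91.32613375]
[ 1.08  0.28 -0.76] 7.313982046703113 14.999433606863022 [ 477.41755123 -299.6165306    91.3555674 ]
[ 0.45 -0.92 -0.95] 7.274844185908651 14.999373257160187 [ 477.42974287 -299.60489926   91.36631353]
[-0.03 -0.03 -0.87] 7.232334727300733 14.999546259641647 [ 477.44763051 -299.59814533   91.39485   ]
```

Right carton: about 0.8 N, so it is empty too and only the left carton is full. I'll lower this one, then go above the left carton's body, turned for a width grip.

Call:
move_arm:
  dp:
    - [-1.75,0,-3]
    - [-1.75,0,-3]
    - [-1.75,0,-3]
    - [-1.75,0,-2.5]
    - [0,0,0]
    - [0,0,0]
    - [0,0,0]
    - [0,0,0]
    - [0,0,50]
    - [0,0,50]
  rotation:
    - [0,0,0]
    - [0,0,0]
    - [0,0,0]
    - [0,0,0]
    - [0,0,0]
    - [0,0,0]
    - [0,0,0]
    - [0,0,0]
    - [0,0,0]
    - [0,0,0]
  hand: [0,0,0,0,0,0.15,0.3,0.4,0.4,0.4]

```text
clock: 13.98
eef_pos: [470.2, -299.5, 180.9]
eef_rot: [-3.141, -0.001, 1.552]
wrist_force: [0.2, 0.1, 0.4]
finger_gap: 37.2
finger_force: 0.0
```

Call:
move_arm:
  dp:
    - [5.3,55,0]
    - [5.3,60,0]
    - [5.3,60,0]
    - [5.3,60,0]
    - [5.3,60,0]
    - [5.3,60,0]
    - [5.3,60,0]
    - [5.3,60,0]
    - [5.3,60,0]
    - [5.3,60,0]
  rotation:
    - [0,0,0.167]
    - [0,0,0.167]
    - [0,0,0.167]
    - [0,0,0.167]
    - [0,0,0.167]
    - [0,0,0.167]
    - [0,0,0.167]
    - [0,0,0.167]
    - [0,0,0.167]
    - [0,0,0.167]
  hand: [0.4,0.4,0.4,0.6,0.8,1,1,1,1,1]

```text
clock: 15.22
eef_pos: [523.3, 297.3, 180.0]
eef_rot: [-3.141, 0.0, -3.056]
wrist_force: [1.7, -0.3, -0.3]
finger_gap: 94.2
finger_force: 0.0
```

Call:
move_arm:
  dp:
    - [0,10,0]
    - [0,0,0]
    - [0,0,0]
  rotation:
    - [0,0,0]
    - [0,0,0]
    - [0,0,0]
  hand: [1,1,1]

```text
clock: 15.6
eef_pos: [523.7, 304.0, 180.1]
eef_rot: [-3.141, -0.0, -3.064]
wrist_force: [-0.3, -0.3, 0.1]
finger_gap: 94.2
finger_force: 0.0
```

Run:
```python
from h import *
s=camera("scene"); 
crop(s,240,60,400,180,5,"pics/s2.png")
from math import cos,sin
for x in(90,-90):
  for y in(29,-29):
    X=(523.5+x*cos(.083)-y*sin(.083),305.5+x*sin(.083)+y*cos(.083),70); p=proj(s,X); print((p[0]-240)*5,(p[1]-60)*5)
st=manip.read_state(); print(st["eef_pos"],st["eef_rot"],st["joints"],st["clock"])
```

```text
521.1321726673825 449.2929474127092
485.5065805425278 521.7830645346517
239.06672374262797 347.913080203098
198.13554388470095 415.8881386014343
[523.75278935 304.0160957  180.18438542] [-3.14147346e+00  1.85246004e-04 -3.06365883e+00] [ 4.65533125e-01  4.43742784e-01  1.38451513e+00 -1.86518957e-04
  1.31320829e+00 -1.18314951e+00] 15.65
```

View pics/s2.png

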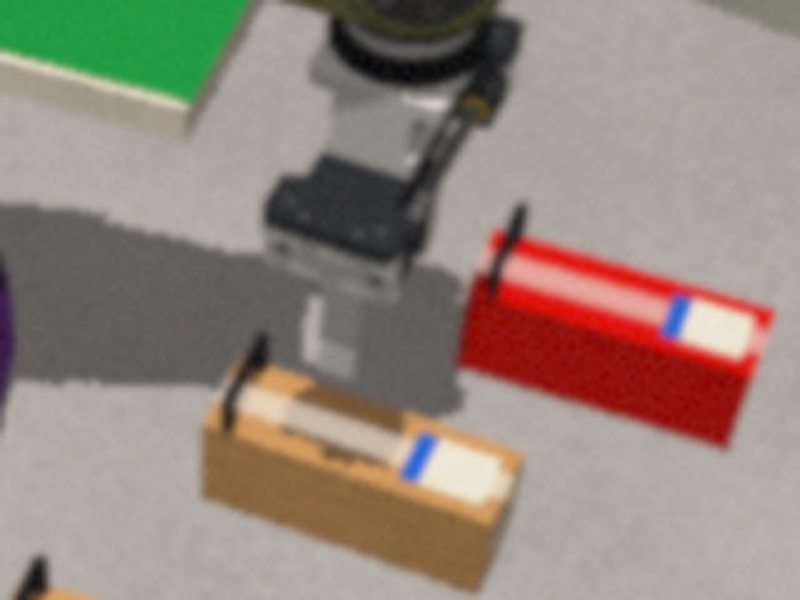

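The crop shows the left carton's top corners at about (521,455), (485,520), (240,358) and (203,425). They match my pose to within 2 mm, and the gripper is above the carton. I'll descend and grip across the width.

Call:
move_arm:
  dp:
    - [0,1.2,-40]
    - [0,0,-40]
    - [0,0,-40]
    - [0,0,-25]
    - [0,0,-12]
    - [0,0,0]
    - [0,0,0]
    - [0,0,0]
    - [0,0,0]
    - [0,0,0]
  rotation:
    - [0,0,0.004]
    - [0,0,0]
    - [0,0,0]
    - [0,0,0]
    - [0,0,0]
    - [0,0,0]
    - [0,0,0]
    - [0,0,0]
    - [0,0,0]
    - [0,0,0]
  hand: [1,1,1,1,1,0.85,0.75,0.68,0.6,0.55]
  newtons: 30

```text
clock: 16.9
eef_pos: [523.8, 306.3, 23.6]
eef_rot: [-3.141, 0.001, -3.057]
wrist_force: [-1.4, -4.9, 6.7]
finger_gap: 57.7
finger_force: 30.0
```

Call:
move_arm:
  dp:
    - [0,0,0]
    - [0,0,0]
    - [0,0,5]
    - [0,0,5]
    - [0,0,10]
    - [0,0,0]
    - [0,0,0]
  rotation:
    - [0,0,0]
    - [0,0,0]
    - [0,0,0]
    - [0,0,0]
    - [0,0,0]
    - [0,0,0]
    - [0,0,0]
  hand: [0.4,0.4,0.4,0.4,0.4,0.4,0.4]

```text
clock: 17.77
eef_pos: [523.4, 306.5, 42.8]
eef_rot: [-3.142, -0.0, -3.057]
wrist_force: [-0.5, 0.6, -7.9]
finger_gap: 58.0
finger_force: 29.9
```

Call:
move_arm:
  dp:
    - [0,0,20]
    - [0,0,30]
    - [0,0,35]
    - [0,0,35]
    - [0,-20,0]
    - [-1,-35,0]
    - [-1,-40,0]
    - [-1,-40,0]
    - [-1,-40,0]
    - [-1,-40,0]
  rotation:
    - [0,0,0]
    - [0,0,0]
    - [0,0,0]
    - [0,0,0]
    - [0,0,-0.01]
    - [0,0,-0.015]
    - [0,0,-0.015]
    - [0,0,-0.015]
    - [0,0,-0.015]
    - [0,0,-0.015]
  hand: [0.4,0.4,0.4,0.4,0.4,0.4,0.4,0.4,0.4,0.4]

```text
clock: 19.02
eef_pos: [517.7, 89.6, 162.7]
eef_rot: [-3.141, -0.001, 3.14]
wrist_force: [0.8, 0.1, -8.6]
finger_gap: 58.0
finger_force: 29.9
```

Call:
move_arm:
  dp:
    - [-1,-40,0]
    - [0,-40,0]
    - [0,-40,0]
    - [0,-35,0]
    - [0,-20,0]
    - [0,-10,0]
    - [0,0,0]
    - [0,0,0]
  rotation:
    - [0,0,0]
    - [0,0,0]
    - [0,0,0]
    - [0,0,0]
    - [0,0,0]
    - [0,0,0]
    - [0,0,0]
    - [0,0,0]
  hand: [0.4,0.4,0.4,0.4,0.4,0.4,0.4,0.4]

```text
clock: 20.02
eef_pos: [517.4, -92.8, 162.9]
eef_rot: [3.141, -0.0, 3.141]
wrist_force: [-1.0, -0.2, -8.4]
finger_gap: 57.9
finger_force: 29.9
```

Run:
```python
from h import *
s=camera("scene"); crop(s,140,140,340,290,4,"pics/s3.png")
st=manip.read_state(); print(st["eef_pos"],st["eef_rot"],st["wrist_force"],st["finger_gap"])
```

```text
[517.40992929 -92.71650223 162.91516894] [ 3.14144086e+00 -1.20504802e-04 -3.14158818e+00] [ 0.74474817  0.00871743 -7.56810872] 57.99389862999533
```

View pics/s3.png

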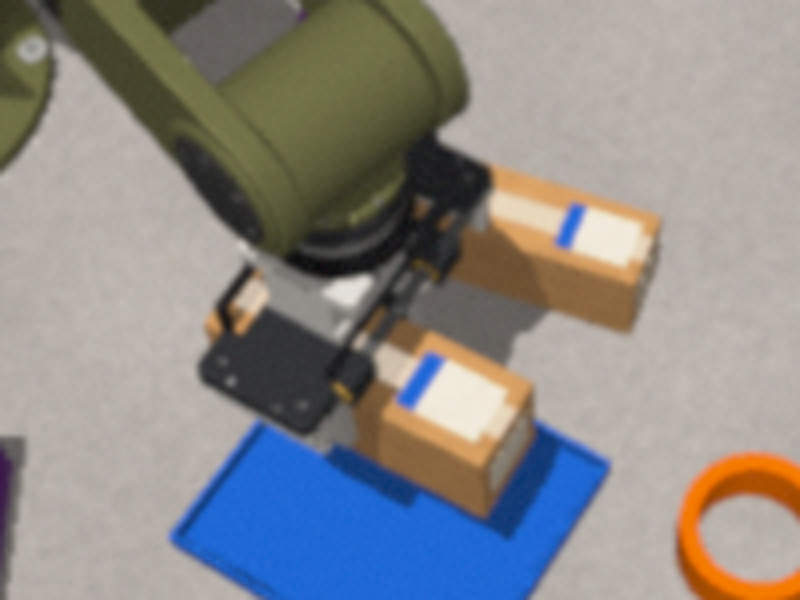

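The crop shows the carton held level over the tray, centred, with its handle end at about (240,300) and its front at (500,430). I'll lower it and slow down before contact.

Call:
move_arm:
  dp:
    - [0,-1,-35]
    - [0,0,-35]
    - [0,0,-30]
    - [0,0,-18]
    - [0,0,-8]
    - [0,0,-4]
    - [0,0,-2]
    - [0,0,-1.5]
    - [0,0,-1]
    - [0,0,0]
  rotation:
    - [0,0,0]
    - [0,0,0]
    - [0,0,0]
    - [0,0,0]
    - [0,0,0]
    - [0,0,0]
    - [0,0,0]
    - [0,0,0]
    - [0,0,0]
    - [0,0,0]
  hand: [0.4,0.4,0.4,0.4,0.4,0.4,0.4,0.4,0.4,0.4]

```text
clock: 21.32
eef_pos: [517.5, -94.5, 28.6]
eef_rot: [-3.141, 0.0, 3.141]
wrist_force: [-0.5, 0.0, -8.3]
finger_gap: 58.1
finger_force: 29.9
```

Call:
move_arm:
  dp:
    - [0,0,-0.7]
    - [0,0,-0.5]
    - [0,0,-0.3]
    - [0,0,0]
  rotation:
    - [0,0,0]
    - [0,0,0]
    - [0,0,0]
    - [0,0,0]
  hand: [0.4,0.4,0.4,0.4]

```text
clock: 21.82
eef_pos: [517.6, -94.4, 27.7]
eef_rot: [-3.142, 0.0, 3.141]
wrist_force: [-6.0, -0.1, 3.7]
finger_gap: 58.0
finger_force: 29.9
```

Contact: the force went from −8.3 to +3.7 N. I'll release and go up.

Call:
move_arm:
  dp:
    - [0,0,0]
    - [0,0,0]
    - [0,0,0]
    - [0,0,0]
    - [0,0,30]
    - [0,0,50]
    - [0,0,50]
    - [0,0,50]
    - [-60,0,0]
    - [-60,0,0]
  rotation:
    - [0,0,0]
    - [0,0,0]
    - [0,0,0]
    - [0,0,0]
    - [0,0,0]
    - [0,0,0]
    - [0,0,0]
    - [0,0,0]
    - [0,0,0]
    - [0,0,0]
  hand: [0.65,0.75,0.9,0.9,0.9,0.9,0.9,0.9,0.9,0.9]

```text
clock: 23.08
eef_pos: [396.1, -94.3, 207.0]
eef_rot: [-3.141, 0.001, 3.141]
wrist_force: [-0.5, -0.4, 0.1]
finger_gap: 84.6
finger_force: 0.0
```

Run:
```python
from h import *
s=camera("scene"); cv2.imwrite("pics/s4.png",s["image"][:,:,::-1])
st=manip.read_state(); print(st["eef_pos"],st["wrist_force"],st["clock"])
```

```text
[390.10512523 -93.4103277  205.95098563] [1.15339515 0.18158335 2.17342928] 23.125
```

View pics/s4.png

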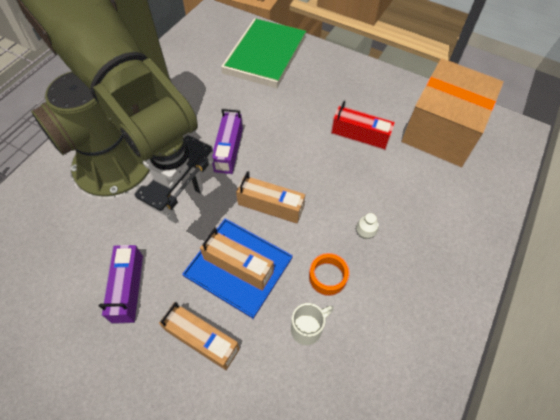

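The carton lies flat in the tray around (238,257). The empties at (272,198) and (200,335), the bystanders and the look-alikes are where they were, and the gripper is clear. I'm handing it in.

```bash
python3 -c "
from cell import manip
print(manip.sign_off())"
```

```text
the job is handed in; nothing more can be done
None
```

The left carton was the only full one (about 5 N lift, against about 1 N for the others). It now lies flat and upright in the blue tray, both empty cartons stand where they were, nothing else was disturbed, and the job was handed in at about 23 s.

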